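# Refit the tongued access board in the bench deck

### The arm

A 7-joint arm with a two-finger parallel gripper is mounted at the origin on the work surface. World frame = base frame: x ahead of the robot, y to its left, z up, the work surface at z = 0. Lengths are in m, angles in rad, forces in N, time in s.
With the tool pointing down it reaches from about 0.4 to 0.85 m from the base axis. Payload 4.5 kg.
Tool frame: the origin (TCP) lies between the finger pads; the fingertips stand 11 mm ahead of it and the grasp point (between the pads) lies 8 mm behind it (r.tip_reach is the distance from the TCP to the fingertips, in m); x points along the fingers, y is the direction in which the jaws open and shut, and the axes are right-handed (so a half turn about x gives the same grasp; the last joint's range is limited). The gripper opens to 88 mm and grips with 3 to 60 N. Pads are 18 mm wide; open, the fingers measure 123 mm over their backs; the gripper's body (75 mm by 187 mm) begins 45 mm behind the grasp point.
Start: joints at [-1.189, 0.689, -0.195, 1.565, 0.157, 0.902, -0.215], TCP at [0.213, 0.588, 0.222] pointing down, gripper open.
Joint ranges: [-3.01, 3.01], [-0.46, 2.08], [-1.47, 1.51], [0.13, 2.56], [-1, 4.14], [0.04, 2.09], [-2.66, 2.66]. Speed limits (rad/s): [2.57, 2.57, 3.14, 3.14, 3.14, 3.14, 3.14].

### API

Orientations are given as a unit quaternion [x, y, z, w].
In Python, from plant import r gives the robot as it stands.
- The arm moves only by the tool drive_tool, never from a script. Its argument "deltas" is a list of rows, each a list of 3 entries, a list of its own where there are three numbers: the turn, a rotation vector about the tool's x, y, z in degrees, then the shift along the tool's x, y, z in cm, then the finger opening in cm, from 0 to 8.81. A call has 1 to 12 rows; each row shifts and turns the commanded pose from where the row before left it, along the tool's axes as they then stand; what a row does not reach is not made up. A row lasts 1/12 s, in which the tool goes at most 41.7 mm and 7.16 degrees, less where a joint would pass 70% of its speed; a pose out of reach is approached as far as the arm can. A call is refused whole if a number of a shift passes 4.17 or a number of a turn 7.16, either way. A call with a gripper value outside its range is refused whole. The fingers move at their own pace and stop on an object; "force" is the grip in N (left out, the last holds). Time passes only in rows, so rows that do not move let the fingers close. It gives the time, the measured TCP pose, the force and the opening at its end, in the units of the state.
- r.get_state(): the state, without advancing time (a new reading comes with each control period).
- r.snapshot(name): name is "scene" or "top"; returns a dict with "color" (480x640x3 uint8, red, green, blue), "fov_y" (degrees; the focal length in pixels is half the picture's height over the tangent of half this angle, whatever the lens; pixels are square), "cx", "cy" (the principal point, pixels), "k1" (the pictures are not rectified: a ray, as slopes to the right and down, at radius r is drawn at 1 + k1 r^2 times it, then the intrinsics apply), "extrinsics" (4x4, takes a point from world to camera coordinates). Camera axes: x right, y up, looking along -z (the intrinsics and any distortion apply to the point x, -y, -z); pixel columns grow to the right and rows downward; lengths in m; the calibration is good to about 2 mm. A picture is of the moment at which its call begins. There is no depth.
- r.finish_job(): hands the job in, once; it reports no verdict.
The state is a dict: "clock": time; "q": joint angles; "qd": joint speeds; "joint_torque": joint torques, N m; "tool_pos": TCP position; "eef_rot": TCP orientation; "contact_force": force on the tool from outside, world axes, zero at the start; "moment": the same for the moment, N m; "opening": opening from 0.0 (shut) to 1.0 (fully open).
Only numpy, scipy, OpenCV 4.12 (cv2) and the standard library are available. Lean on these libraries where they do the work, as an engineer would, in place of code of your own. Each camera call takes 0.05 s, during which the arm holds its last target. There are 200 camera calls.

### The job

Pick up the loose plywood board by its rail, hold it at a slant and feed its tongue down into the groove of the deck already laid in the tray, then lower it flat so that the joint locks, its ends line up with the deck's ends, and it lies flush. Feel your way gently without forcing or dropping the board, leave the other things on the bench alone, and let go at the end.

Things in the scene. Friction and masses are not known exactly. Their poses are not given: they have to be found in the camera images.
- board: Loose plywood board, 130 wide (y), 133 long (x), 17 thick, 0.3 to 0.6 kg, lying flat on the bench, with a dark wooden grab rail on top and a tongue along one edge. Origin: on the underside, below the middle of the rail; x points away from the tongued edge to the far end at x 59, z up. The edge face above the tongue is upright, at x -61 from z 6.5 to 17.
- tray: Fixed steel tray on the bench, 130 wide (y), x -180 to 72, 4 thick. Carries the laid grooved deck at -x and a support batten (x 34 to 72, top 12 above the bench) for the board's far end. x from deck to batten, z up. Origin on the bench; the seated board's origin is 12 above it, axes parallel, save that in x the board follows the deck's real place (see groove).
- groove (a point): Nominal middle of the mouth of the deck's groove, on its floor: x -62, y 0, z 12 in the tray's frame. The deck is a stiff sliding fit in the tray: its real place along the tray's x is up to 10 mm either way of this, to be found by touch or sight; light forces do not move it. Groove 9 high, 15 deep. Upper lip over it from 21 to 29 above the bench (29 is the deck's top), its end face upright.
- tongue_tip (a point): Middle of the tip of the board's tongue, at x -74, y 0, z 3.25 in the board's frame. The tongue spans the whole board, x -74 to -61, z 0 to 6.5, tip rounded with radius 3.25.
- rail (a point): Grip point in the middle of the board's rail, at x 0, y 0, z 40 in the board's frame. The rail is 22 thick (board's x), 100 long (y) and rises from z 17 to z 51.
- tape_roll: Black roll of tape lying flat, 66 across, 19 high; leave alone. Origin at the middle of its underside.
- spray_can: Steel spray can, 60 across, 170 high, standing; leave alone. Origin at the middle of its underside.
- screwdriver: Screwdriver, 190 long, lying on the bench; leave alone. Origin on its underside.
- grease_tin: Tin, 70 across, 60 high; leave alone. Origin at the middle of its underside.
- notch (a point): Middle of the mouth of a notch across the board's underside, at x -47.75, y 0, z 0 in the board's frame: x -52.5 to -43, 7 deep. Between tongue and notch the underside goes down to z 0. In the locked joint the deck's rim stands in this notch.
- rim (a point): Nominal middle of the top of the deck's rim, x -48, y 0, z 16 in the tray's frame; shifts with the deck as the groove does. The groove's floor (12 above the bench) runs 17 out from the mouth; the rim, 4 high, is its last 6 (11 to 17 from the mouth). Lip and rim keep a level board out; slanted some 16 to 25 degrees, far end up, the tongue goes down between them.
There are look-alikes about, which are no part of the job. What is shaped like the board but green or orange is not meant.

How it is judged:
By the outcome, as a careful person would: the job done as asked, in the order asked, and still so for the second after the job is handed in, with the robot touching nothing.
It also fails if it takes over 48 s, if anything falls off the work surface, if the arm or the gripper's body presses on something with over 40 N, if the wrist force passes 120 N, or if a joint passes its speed limit or range.

## Working session

There is one attempt and no reset: what is moved stays moved. The work goes in short steps, Python scripts to look and compute and a tool call to move; the robot and the scene stay as the last step left them, time stands still between calls to the robot, and variables do not carry over. Pictures are saved under pics/ and viewed, about 8 in all and at most 12, crops included, and the job is handed in when it is done.

Besides the shell and the picture viewer there is one more tool, called after "Call:" in YAML: its name, and indented under it one key for each argument. drive_tool: Moves the arm, as the interface text tells. Its arguments: {"type":"object","properties":{"deltas":{"type":"array","items":{"type":"array"}},"force":{"type":"number"}},"required":["deltas"]}

```bash
mkdir -p pics; ls
cat > h.py <<'E'
import numpy as np, cv2
from scipy.spatial.transform import Rotation as R
from plant import r
def K(s):
    h,w=s["color"].shape[:2]; f=h/2/np.tan(np.radians(s["fov_y"])/2)
    return np.array([[f,0,s["cx"]],[0,f,s["cy"]],[0,0,1.]]),np.array([s["k1"],0,0,0,0.])
def ray(s,uv):
    k,d=K(s); n=cv2.undistortPoints(np.array(uv,float).reshape(-1,1,2),k,d).reshape(-1,2)
    E=np.array(s["extrinsics"]); c=np.c_[n[:,0],-n[:,1],-np.ones(len(n))]
    return -E[:3,:3].T@E[:3,3], c@E[:3,:3]
def onz(s,uv,z):
    o,d=ray(s,uv); z=np.broadcast_to(z,len(d)); return o+d*((z-o[2])/d[:,2])[:,None]
def proj(s,P):
    k,d=K(s); E=np.array(s["extrinsics"]); c=np.atleast_2d(P)@E[:3,:3].T+E[:3,3]
    c=c*[1,-1,-1]; return cv2.projectPoints(c.reshape(-1,1,3),np.zeros(3),np.zeros(3),k,d)[0].reshape(-1,2)
def snap(name,fn=None):
    s=r.snapshot(name)
    if fn: cv2.imwrite("pics/"+fn,s["color"][:,:,::-1])
    return s
E
python3 - <<'E'
from h import *
for n in("scene","top"):
    s=snap(n,n+"0.png"); o,d=ray(s,[[320,240]]); print(n,o,d,s["fov_y"],s["k1"],s["cx"],s["cy"])
    np.save(f"pics/{n}0.npy",s,allow_pickle=True)
st=r.get_state(); print(st, R.from_quat(st["eef_rot"]).as_matrix())
E
```

```text
pics
scene [1.39193351 0.85416252 1.15886263] [[-0.48373577 -0.5434128  -0.68612907]] 42.36420128027921 0.06331426554426944 322.6955715321288 235.5371673615855
top [ 0.38790877 -0.01308262  1.3367384 ] [[ 0.15947449  0.01355732 -0.98716097]] 48.198796683576134 -0.15212344915982445 325.06549248513994 241.97582440528922
{'clock': 0.1, 'q': array([-1.18917627,  0.68991358, -0.19453013,  1.56622351,  0.15731964,
        0.90254866, -0.2150984 ]), 'qd': array([-1.62837676e-05, -1.18016978e-03, -8.14665847e-05, -1.62635752e-03,
       -3.00046506e-04, -1.18742426e-03, -8.17261888e-04]), 'joint_torque': array([-2.30642167e-03, -5.28504395e+01, -1.27111137e+00, -1.53837955e+01,
       -5.25156932e-02,  1.99653070e-03,  3.26818031e-05]), 'tool_pos': array([0.21286984, 0.58698769, 0.22098654]), 'eef_rot': array([ 0.12172248,  0.69650181, -0.12291873,  0.69639059]), 'contact_force': array([ 1.26920778, -0.65491503, -0.18114309]), 'moment': array([0.02725946, 0.04332707, 0.0572688 ]), 'opening': 1.0016440468198615} [[-4.47572339e-04  3.40758749e-01  9.40150666e-01]
 [-1.63903347e-03  9.40149247e-01 -3.40759015e-01]
 [-9.99998557e-01 -1.69345272e-03  1.37730198e-04]]
```

View pics/scene0.png

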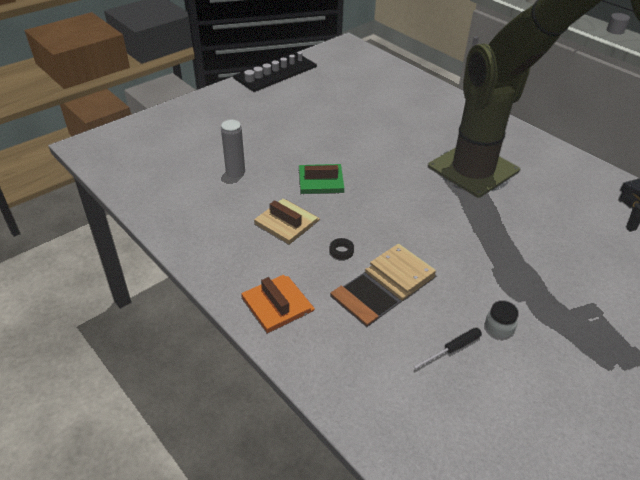

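View pics/top0.png

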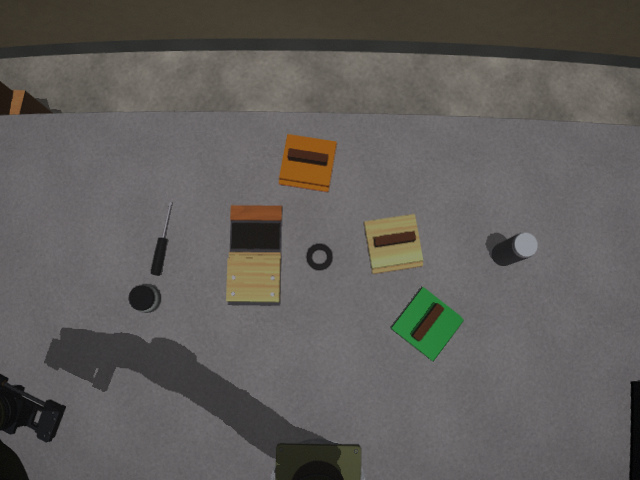

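The scene picture shows the plywood board at about (287,219), the tray at (385,285), and the tape roll between them at (342,248). In the top picture the board is at (394,243) with its tongue edge toward the robot. The tray is at (255,255), with the batten at the far end. The green and orange look-alikes are clear of both. Next I'll measure.

```bash
cat > m.py <<'E'
from h import *
s=np.load("pics/top0.npy",allow_pickle=True).item()
im=s["color"]; hsv=cv2.cvtColor(im,cv2.COLOR_RGB2HSV)
def rects(lo,hi,box,z):
    u0,v0,u1,v1=box; m=np.zeros(im.shape[:2],np.uint8)
    m[v0:v1,u0:u1]=cv2.inRange(hsv,lo,hi)[v0:v1,u0:u1]
    m=cv2.morphologyEx(m,cv2.MORPH_OPEN,np.ones((2,2)))
    c=max(cv2.findContours(m,0,2)[0],key=cv2.contourArea)
    p=onz(s,c.reshape(-1,2),z)[:,:2]*1000
    rc=cv2.minAreaRect(p.astype(np.float32)); print(box,np.round(rc[0],1),np.round(rc[1],1),round(rc[2],2)); print(np.round(cv2.boxPoints(rc),1).tolist())
rects((12,60,90),(32,200,255),(355,205,435,285),.017)   # board wood
rects((0,80,15),(12,255,110),(365,222,425,255),.051)     # rail
rects((12,60,90),(32,200,255),(215,240,295,310),.029)    # deck
rects((3,120,60),(14,255,220),(220,195,295,228),.012)     # batten
a=im[200:310,215:300];b=im[205:280,355:435]
cv2.imwrite("pics/c1.png",np.hstack([cv2.resize(a,(425,550),interpolation=2),cv2.resize(b,(370,347),interpolation=2) if 0 else np.pad(cv2.resize(b,(370,347),interpolation=2),((0,203),(0,0),(0,0)))])[:,:,::-1])
E
python3 m.py
```

```text
(355, 205, 435, 285) [ 594.4 -181.2] [134.1 131.1] 9.9
[[517.0, -128.10000610351562], [539.5999755859375, -257.29998779296875], [671.7000122070312, -234.1999969482422], [649.0999755859375, -105.0999984741211]]
(365, 222, 425, 255) [ 601.  -179.2] [22.4 99. ] 10.01
[[581.2999877929688, -132.39999389648438], [598.5999755859375, -229.89999389648438], [620.5999755859375, -226.0], [603.4000244140625, -128.5]]
(215, 240, 295, 310) [503.  164.7] [120.7 132.1] 1.23
[[441.29998779296875, 229.39999389648438], [444.20001220703125, 97.4000015258789], [564.7999877929688, 100.0], [561.9000244140625, 232.0]]
(220, 195, 295, 228) [666.1 167. ] [129.7  37.2] 89.82
[[647.2999877929688, 102.19999694824219], [684.5, 102.0999984741211], [684.9000244140625, 231.8000030517578], [647.7000122070312, 231.89999389648438]]
```

View pics/c1.png

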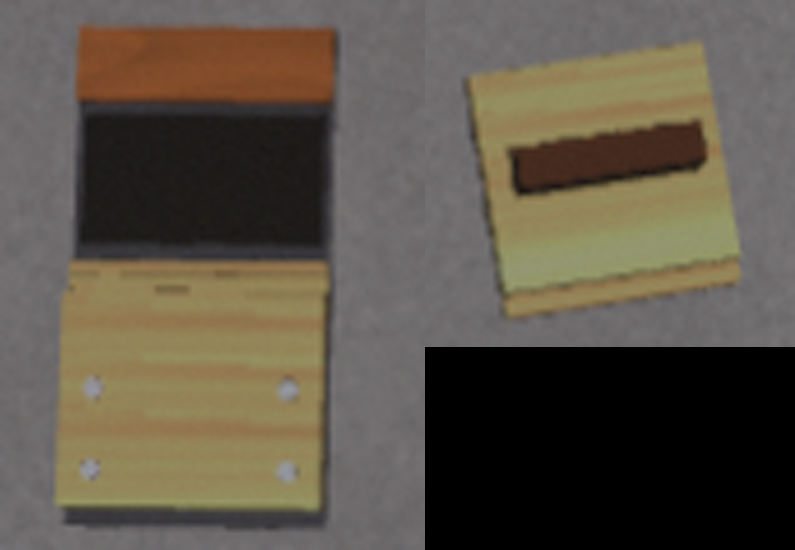

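The crop shows the tray on the left. The deck's lip end is at crop row 291 (v≈258), the rim runs from row 262, the deck's back edge is at row 505, and the batten spans rows 27–102. The board's tongue strip is at its lower edge, rows 262–315 in its crop.

Run:
```python
from h import *
s=np.load("pics/top0.npy",allow_pickle=True).item()
c=lambda x,y:((x+.5)/5-.5+215,(y+.5)/5-.5+200)
n=["lipL","lipR","backL","backR","rimL","rimR","batFL","batFR","batNL","batNR","trayBL","trayBR"]
uv=[c(64,291),c(327,291),c(57,504),c(321,508),c(69,262),c(329,262),c(79,27),c(334,29),c(76,101),c(332,103),c(64,524),c(324,524)]
z=[.029]*4+[.016]*2+[.012]*4+[.004]*2
for a,p in zip(n,onz(s,uv,z)*1000): print(a,p.round(1))
k=lambda x,y:((x+.5)/4.625-.5+355,(y+.5)/4.625-.5+205)
uv=[k(470,77),k(702,41),k(741,257),k(505,292),k(509,317),k(740,282)]
uv=[(u-425/4.625,v) for u,v in uv]
for p in onz(s,uv,[.017]*4+[.0065]*2)*1000: print(p.round(1))
# scene cam sharpening
t=np.load("pics/scene0.npy",allow_pickle=True).item()
a=cv2.resize(t["color"][235:330,325:445],None,fx=4.8,fy=4.8,interpolation=2)
b=cv2.resize(t["color"][190:250,245:328],None,fx=2.6,fy=2.6,interpolation=2)
im=np.zeros((a.shape[0],a.shape[1]+b.shape[1],3),np.uint8); im[:,:a.shape[1]]=a; im[:b.shape[0],a.shape[1]:]=b
cv2.imwrite("pics/c2.png",im[:,:,::-1]); print(im.shape)
```

```text
lipL [550.  232.6  29. ]
lipR [552.8 102.3  29. ]
backL [445.  231.3  29. ]
backR [446.3 101.8  29. ]
rimL [566.2 233.2  16. ]
rimR [569.  102.9  16. ]
batFL [687.3 234.9  12. ]
batFR [688.6 104.8  12. ]
batNL [649.  234.4  12. ]
batNR [650.4 104.5  12. ]
trayBL [436.3 232.    4. ]
trayBR [439.6 102.2   4. ]
[ 651.  -105.1   17. ]
[ 673.8 -231.8   17. ]
[ 555.6 -252.2   17. ]
[ 534.2 -124.9   17. ]
[ 521.9 -128.1    6.5]
[ 543.2 -253.5    6.5]
(456, 792, 3)
```

View pics/c2.png

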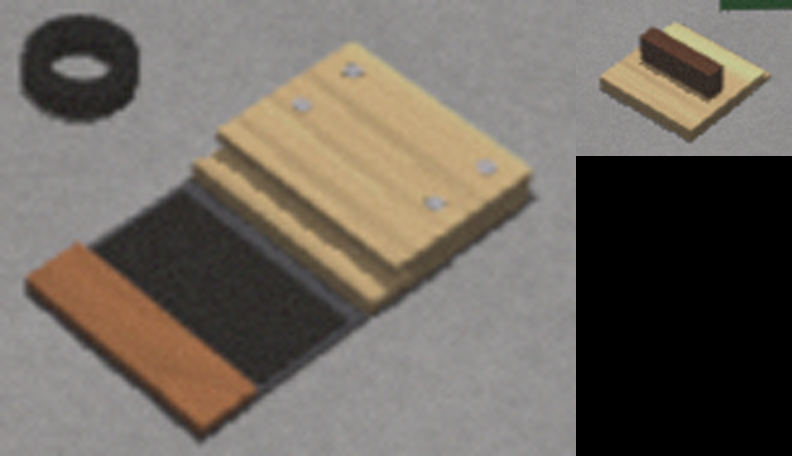

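The scene crop confirms that the lip front edge runs from (218,135) to (398,270), with the rim step below it and the batten at lower left. All the sizes check out: board 119×129, batten 38×130, and rim outer minus mouth 16–17. I'll go above the rail.

Call:
drive_tool:
  deltas:
    - [[0,0,0],[0,-2.44,2.62],8.8]
    - [[0,0,0],[0,-2.44,2.62],8.8]
    - [[0,0,0],[0,-2.44,2.62],8.8]
    - [[0,0,0],[0,-2.44,2.62],8.8]
    - [[0,0,0],[0,-2.44,2.62],8.8]
    - [[0,0,0],[0,-2.44,2.62],8.8]
    - [[0,0,0],[0,-2.44,2.62],8.8]
    - [[0,0,0],[0,-2.44,2.62],8.8]
    - [[0,0,0],[0,-2.44,2.62],8.8]
    - [[0,0,0],[0,-2.44,2.62],8.8]
    - [[0,0,0],[0,-2.44,2.62],8.8]
    - [[0,0,0],[0,-2.44,2.62],8.8]

```text
clock: 1.1
tool_pos: [0.4091, 0.2034, 0.2216]
eef_rot: [0.122, 0.697, -0.122, 0.696]
contact_force: [-0.3, 0.6, -0.1]
opening: 0.997
```

Call:
drive_tool:
  deltas:
    - [[0,0,0],[0,-2.44,2.62],8.8]
    - [[0,0,0],[0,-2.44,2.62],8.8]
    - [[0,0,0],[0,-2.44,2.62],8.8]
    - [[0,0,0],[0,-2.44,2.62],8.8]
    - [[0,0,0],[0,-2.44,2.62],8.8]
    - [[0,0,0],[0,-2.44,2.62],8.8]
    - [[0,0,0],[0,-2.44,2.62],8.8]
    - [[0,0,0],[0,-2.44,2.62],8.8]
    - [[0,0,0],[0,-2.44,2.62],8.8]
    - [[0,0,0],[0,-2.44,2.62],8.8]
    - [[0,0,0],[0,-2.44,2.62],8.8]
    - [[0,0,0],[0,-2.44,2.62],8.8]

```text
clock: 2.1
tool_pos: [0.6047, -0.1791, 0.2213]
eef_rot: [0.122, 0.697, -0.122, 0.696]
contact_force: [0.4, -0.1, -0.5]
opening: 0.994
```

Call:
drive_tool:
  deltas:
    - [[6.02,0,0],[0,0,0],8.8]
    - [[6.02,0,0],[0,0,0],8.8]
    - [[6.02,0,0],[0,0,0],8.8]
    - [[6.02,0,0],[0,0,0],8.8]
    - [[6.02,0,0],[0,0,0],8.8]
    - [[6.02,0,0],[0,0,0],8.8]
    - [[6.02,0,0],[0,0,0],8.8]
    - [[6.02,0,0],[0,0,0],8.8]
    - [[6.02,0,0],[0,0,0],8.8]
    - [[6.02,0,0],[0,0,0],8.8]
    - [[0,0,0],[0,0,0],8.8]

```text
clock: 3.02
tool_pos: [0.6043, -0.1769, 0.2212]
eef_rot: [0.456, 0.541, -0.456, 0.54]
contact_force: [0.2, 0.2, 0.2]
opening: 0.996
```

```bash
cat >> h.py <<'E'
def show():
    st=r.get_state(); M=R.from_quat(st["eef_rot"]).as_matrix()
    print("t",round(st["clock"],2),"pos",(st["tool_pos"]*1000).round(1),"F",st["contact_force"].round(1),"M",st["moment"].round(2),"op",round(st["opening"],3))
    print("toolx",M[:,0].round(4),"tooly",M[:,1].round(4)); return st,M
E
python3 - <<'E'
from h import *
show()
# rail top edges by scene+top triangulation
s=np.load("pics/top0.npy",allow_pickle=True).item();t=np.load("pics/scene0.npy",allow_pickle=True).item()
for s_,box in((s,(365,222,425,255)),(t,(262,193,308,232))):
    hs=cv2.cvtColor(s_["color"],cv2.COLOR_RGB2HSV); u0,v0,u1,v1=box
    m=cv2.inRange(hs,(0,80,15),(12,255,110))[v0:v1,u0:u1]
    q=np.argwhere(m)[:,::-1]+[u0,v0]; print(len(q),q.mean(0), onz(s_,[q.mean(0)],.045)*1000, cv2.boxPoints(cv2.minAreaRect(q.astype(np.float32))))
E
```

```text
t 3.02 pos [ 604.3 -176.9  221.2] F [0.2 0.2 0.2] M [-0.08  0.02  0.03] op 0.996
toolx [-0.001 -0.    -1.   ] tooly [ 0.9856  0.1692 -0.001 ]
363 [394.23966942 238.36363636] [[ 604.4029082  -176.77173656   45.        ]] [[373.23697 237.04045]
 [413.89017 230.78612]
 [415.27744 239.80345]
 [374.62424 246.05779]]
186 [285.16129032 210.41935484] [[ 602.33229948 -179.65692662   45.        ]] [[266.7353  209.44118]
 [273.      199.00002]
 [302.2647  216.55882]
 [296.      226.99998]]
```

Call:
drive_tool:
  deltas:
    - [[0,0,0],[2.5,0,0],8.8]
    - [[0,0,0],[2.5,0,0],8.8]
    - [[0,0,0],[2.5,0,0],8.8]
    - [[0,0,0],[2.5,0,0],8.8]
    - [[0,0,0],[2.5,0,0],8.8]
    - [[0,0,0],[2.0,0,0],8.8]
    - [[0,0,0],[1.5,0,0],8.8]
    - [[0,0,0],[1.0,0,0],8.8]
    - [[0,0,0],[1.0,0,0],8.8]
    - [[0,0,0],[0.75,0,0],8.8]
    - [[0,0,0],[0,0,0],8.8]

```text
clock: 3.93
tool_pos: [0.6039, -0.177, 0.033]
eef_rot: [0.455, 0.542, -0.455, 0.541]
contact_force: [0.1, -0.4, -0.8]
opening: 1.0
```

Call:
drive_tool:
  deltas:
    - [[0,0,0],[0,0,0],5]
    - [[0,0,0],[0,0,0],4]
    - [[0,0,0],[0,0,0],3]
    - [[0,0,0],[0,0,0],2.6]
    - [[0,0,0],[0,0,0],2.2]
    - [[0,0,0],[0,0,0],1.8]
    - [[0,0,0],[0,0,0],1.8]
    - [[0,0,0],[0,0,0],1.8]
    - [[0,0,0],[0,0,0],1.8]
  force: 30

```text
clock: 4.68
tool_pos: [0.6046, -0.1772, 0.0342]
eef_rot: [0.455, 0.541, -0.455, 0.541]
contact_force: [0.1, -0.6, 0.1]
opening: 0.341
```

Run:
```python
from h import *
show()
```

```text
t 4.68 pos [ 604.6 -177.2   34.2] F [ 0.1 -0.6  0.1] M [-0.1   0.1   0.05] op 0.341
toolx [-0.  0. -1.] tooly [ 0.9852  0.1714 -0.    ]
```

Call:
drive_tool:
  deltas:
    - [[0,0,0],[0,0,0],1.5]
    - [[0,0,0],[0,0,0],1.5]
    - [[0,0,0],[0,0,0],1.5]
    - [[0,0,0],[0,0,0],1.5]
    - [[0,0,0],[0,0,0],1.5]
    - [[0,0,0],[0,0,0],1.5]
  force: 40

```text
clock: 5.18
tool_pos: [0.6049, -0.1773, 0.0345]
eef_rot: [0.455, 0.541, -0.455, 0.541]
contact_force: [0.2, 0.5, 4.8]
opening: 0.172
```

```bash
cat > plan.py <<'E'
import numpy as np, cv2
# mouth frame: x=0 lip face, z=0 groove floor. board profile in (x,z) board frame mm
a=np.radians(np.arange(90,271,10)); tip=np.c_[-70.75+3.25*np.cos(a),3.25+3.25*np.sin(a)]
P=np.r_[[[-61,17]],[[-61,6.5]],tip,[[-52.5,0],[-52.5,7],[-43,7],[-43,0],[59,0],[59,17]]]
D=np.concatenate([np.linspace(P[i],P[(i+1)%len(P)],max(2,int(np.linalg.norm(P[(i+1)%len(P)]-P[i])/.5)+1))[:-1] for i in range(len(P))])
D=D[D[:,0]<-38]
boxes=[(-100,0,9,17),(-100,-15,-8,17),(-100,17,-8,0),(11,17,-8,4)]
def clear(th,ox,oz):
    c,s=np.cos(np.radians(th)),np.sin(np.radians(th)); q=D@np.array([[c,s],[-s,c]])+[ox,oz]
    m=9e9
    for x0,x1,z0,z1 in boxes:
        dx=np.maximum(x0-q[:,0],q[:,0]-x1); dz=np.maximum(z0-q[:,1],q[:,1]-z1)
        sd=np.where((dx>0)&(dz>0),np.hypot(dx,dz),np.maximum(dx,dz)); m=min(m,sd.min())
    return m
if __name__=="__main__":
    # describe pose by tongue root underside point H=(-61,0) in mouth frame
    for th in (25,22,20,18,16,14,12,10,8,6,4,2,0):
        c,s=np.cos(np.radians(th)),np.sin(np.radians(th)); out=[]
        for hz in (6,4,3,2,1,.5,.1):
            best=max((clear(th,hx+61*c,hz+61*s),hx) for hx in np.arange(-6,14,.25))
            out.append(f"{hz}:{best[1]:5.2f}/{best[0]:5.2f}")
        print(th,"  ".join(out))
E
python3 plan.py; python3 -c "
from h import *
show()"
```

```text
25 6:12.00/ 1.30  4:12.25/-0.41  3:13.25/-1.41  2:13.75/-2.41  1:13.75/-3.41  0.5:13.75/-3.91  0.1:13.75/-3.98
22 6:12.75/ 1.17  4:10.75/ 0.11  3:11.75/-0.89  2:12.75/-1.89  1:13.75/-2.89  0.5:13.75/-3.39  0.1:13.75/-3.79
20 6:13.25/ 1.12  4: 9.75/ 0.47  3:10.50/-0.53  2:11.50/-1.53  1:12.50/-2.53  0.5:13.75/-3.03  0.1:13.75/-3.43
18 6:13.50/ 1.10  4: 8.25/ 0.82  3: 8.75/-0.17  2: 9.75/-1.17  1:10.75/-2.17  0.5:11.25/-2.67  0.1:13.75/-3.07
16 6:13.75/ 1.08  4: 8.75/ 0.67  3: 7.00/ 0.19  2: 8.00/-0.81  1: 9.00/-1.81  0.5: 9.50/-2.31  0.1: 9.75/-2.71
14 6:13.75/ 0.92  4: 9.00/ 0.48  3: 5.00/ 0.49  2: 5.50/-0.45  1: 6.50/-1.45  0.5: 7.00/-1.95  0.1: 7.50/-2.35
12 6:13.75/ 0.74  4: 9.25/ 0.35  3: 4.75/ 0.35  2: 3.25/-0.23  1: 3.75/-1.10  0.5: 4.25/-1.60  0.1: 4.50/-2.00
10 6:13.75/ 0.65  4:10.00/ 0.20  3: 4.50/ 0.18  2: 2.50/-0.10  1: 3.25/-0.74  0.5: 3.75/-1.24  0.1: 4.25/-1.64
8 6:13.75/ 0.63  4:11.00/ 0.05  3: 4.00/ 0.04  2: 2.25/ 0.16  1: 2.75/-0.39  0.5: 3.25/-0.89  0.1: 3.75/-1.29
6 6:13.75/ 0.56  4:11.50/-0.01  3: 3.50/-0.16  2: 2.00/ 0.43  1: 2.50/-0.03  0.5: 3.00/-0.53  0.1: 3.25/-0.93
4 6:13.75/ 0.57  4:12.00/-0.04  3: 2.75/-0.27  2: 1.75/ 0.62  1: 2.00/ 0.32  0.5: 2.50/-0.18  0.1: 3.00/-0.58
2 6:13.75/ 0.67  4:12.00/-0.03  3: 2.75/-0.39  2: 1.75/ 0.56  1: 1.75/ 0.66  0.5: 2.25/ 0.16  0.1: 2.50/-0.24
0 6:13.75/ 0.75  4:13.75/ 0.00  3: 3.00/-0.50  2: 2.00/ 0.50  1: 1.50/ 1.00  0.5: 2.00/ 0.50  0.1: 2.25/ 0.10
t 5.18 pos [ 604.9 -177.3   34.5] F [0.2 0.5 4.8] M [-0.01  0.   -0.02] op 0.172
toolx [ 7.e-04 -1.e-04 -1.e+00] tooly [9.852e-01 1.715e-01 7.000e-04]
```

Run:
```python
from h import *
show()
s=snap("top"); t=snap("scene")
a=cv2.resize(s["color"][190:310,335:455],(400,400),interpolation=2); b=cv2.resize(t["color"][140:260,235:355],(400,400),interpolation=2)
cv2.imwrite("pics/c3.png",np.hstack([a,b])[:,:,::-1])
```

```text
t 5.18 pos [ 604.9 -177.3   34.5] F [0.2 0.5 4.8] M [-0.01  0.   -0.02] op 0.172
toolx [ 7.e-04 -1.e-04 -1.e+00] tooly [9.852e-01 1.715e-01 7.000e-04]
```

View pics/c3.png

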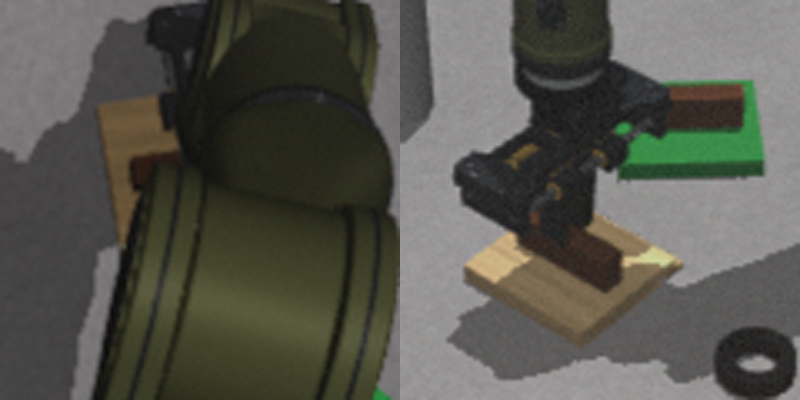

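The scene view shows the fingers straddling the rail near its middle, although the opening reads 15 mm instead of 22. I'll close further and see whether it stops.

Call:
drive_tool:
  deltas:
    - [[0,0,0],[0,0,0],0.5]
    - [[0,0,0],[0,0,0],0.5]
    - [[0,0,0],[0,0,0],0.5]
    - [[0,0,0],[0,0,0],0.5]
  force: 40

```text
clock: 5.62
tool_pos: [0.6048, -0.1774, 0.0345]
eef_rot: [0.455, 0.541, -0.455, 0.541]
contact_force: [0.1, -0.5, 5.6]
opening: 0.055
```

Call:
drive_tool:
  deltas:
    - [[0,0,0],[-0.5,0,0],0.5]
    - [[0,0,0],[-0.5,0,0],0.5]
    - [[0,0,0],[-1,0,0],0.5]
    - [[0,0,0],[-1,0,0],0.5]
    - [[0,0,0],[0,0,0],0.5]
    - [[0,0,0],[0,0,0],0.5]

```text
clock: 6.12
tool_pos: [0.6052, -0.1774, 0.0653]
eef_rot: [0.455, 0.541, -0.455, 0.542]
contact_force: [0.4, 0.2, -0.2]
opening: 0.056
```

Run:
```python
from h import *
show()
```

```text
t 6.12 pos [ 605.2 -177.4   65.3] F [ 0.4  0.2 -0.2] M [-0.06  0.09  0.01] op 0.056
toolx [ 1.9e-03 -4.0e-04 -1.0e+00] tooly [0.9852 0.1715 0.0018]
```

Run:
```python
from h import *
st,M=show(); p=st["tool_pos"]
t=snap("scene"); s=snap("top")
im=t["color"].copy()
c=[p, p+M[:,0]*.011, p-M[:,0]*.05]
uv=proj(t,c); print(uv)
a=cv2.resize(im[150:250,250:350],(560,560),interpolation=2)
for u,v in uv: cv2.circle(a,(int((u-250)*5.6),int((v-150)*5.6)),3,(255,0,255),-1)
cv2.imwrite("pics/c4.png",a[:,:,::-1])
```

```text
t 6.12 pos [ 605.2 -177.4   65.3] F [ 0.4  0.2 -0.2] M [-0.06  0.09  0.01] op 0.056
toolx [ 1.9e-03 -4.0e-04 -1.0e+00] tooly [0.9852 0.1715 0.0018]
[[284.65615921 205.63656276]
 [284.74945334 208.70872635]
 [284.21983026 191.31846035]]
```

View pics/c4.png

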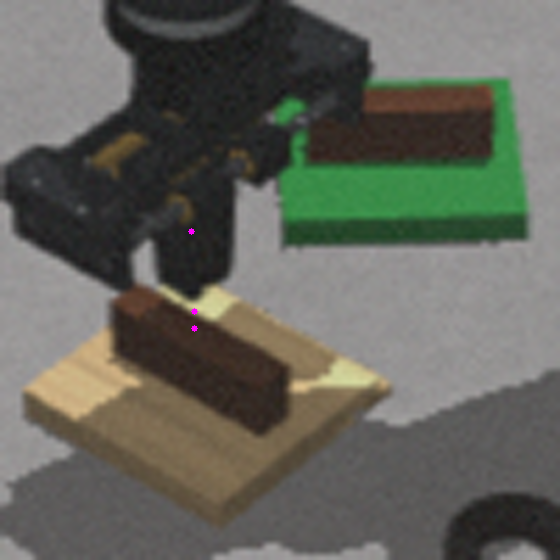

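The fingers are off the board and the board hasn't moved. The visible fingertip at crop (193,297) is about 5.5 px above where I projected it (195,328). I'll check the tool offset and where that tip really is.

Run:
```python
from h import *
print(r.tip_reach,[a for a in dir(r) if a[0]!="_"])
t=snap("scene")
uv=[(250+193/5.6,150+297/5.6)]
for z in (.045,.054,.065,.075,.085): print(z,(onz(t,uv,z)*1000).round(1))
# finger dark mask lowest points near; rail top-front corners & board corners check in scene view
c=lambda x,y:(250+x/5.6-.4,150+y/5.6-.4)
print("rail top corners z51",(onz(t,[c(115,297),c(265,384),c(289,372),c(150,287)],.051)*1000).round(1))
print("board bottom corners z0",(onz(t,[c(24,405),c(220,525)],0.0)*1000).round(1),(onz(t,[c(24,386),c(220,503),c(390,383)],0.017)*1000).round(1))
```

```text
0.011 ['Unreachable', 'finish_job', 'get_state', 'snapshot', 'tip_reach']
0.045 [[ 584.1 -205.7   45. ]]
0.054 [[ 590.6 -197.1   54. ]]
0.065 [[ 598.6 -186.6   65. ]]
0.075 [[ 605.8 -177.1   75. ]]
0.085 [[ 613.1 -167.6   85. ]]
rail top corners z51 [[ 617.8 -226.8   51. ]
 [ 602.3 -128.5   51. ]
 [ 587.8 -127.9   51. ]
 [ 599.8 -221.8   51. ]]
board bottom corners z0 [[ 668.5 -238.9    0. ]
 [ 648.1 -107.9    0. ]] [[ 670.6 -234.3   17. ]
 [ 649.4 -105.7   17. ]
 [ 529.9 -119.2   17. ]]
```

At z≈75 the seen tip falls exactly on the tool axis, so the real fingertips sit about 10 mm or more behind the TCP, not 11 mm ahead. The jaws closed on top of the rail, which explains the 5 N. I'll open to 5 cm and go down by touch to the board's top (z 17).

Call:
drive_tool:
  deltas:
    - [[0,0,0],[0,0,0],5.5]
    - [[0,0,0],[0,0,0],5.5]
    - [[0,0,0],[0,0,0],5.5]
    - [[0,0,0],[0,0,0],5.5]
    - [[0,0,0],[0,0,0],5.5]
    - [[0,0,0],[0,0,0],5.5]
    - [[0,0,0],[0.8,0,0],5.5]
    - [[0,0,0],[0.8,0,0],5.5]
    - [[0,0,0],[0.8,0,0],5.5]
    - [[0,0,0],[0.8,0,0],5.5]
    - [[0,0,0],[0,0,0],5.5]

```text
clock: 7.18
tool_pos: [0.603, -0.1767, 0.0298]
eef_rot: [0.455, 0.542, -0.456, 0.54]
contact_force: [-0.0, -0.0, -0.0]
opening: 0.625
```

Run:
```python
from h import *
st,M=show(); p=st["tool_pos"]
t=snap("scene"); s=snap("top")
a=cv2.resize(t["color"][150:250,250:350],(560,560),interpolation=2)
for d in(.011,-.01,-.02,-.03):
    u,v=proj(t,p+M[:,0]*d)[0]; cv2.circle(a,(int((u-249.6)*5.6),int((v-149.6)*5.6)),2,(255,0,255),-1)
cv2.imwrite("pics/c5.png",a[:,:,::-1])
```

```text
t 7.18 pos [ 603.  -176.7   29.8] F [-0. -0. -0.] M [-0.08  0.04 -0.03] op 0.625
toolx [-0.0037  0.0011 -1.    ] tooly [ 0.9852  0.1716 -0.0034]
```

View pics/c5.png

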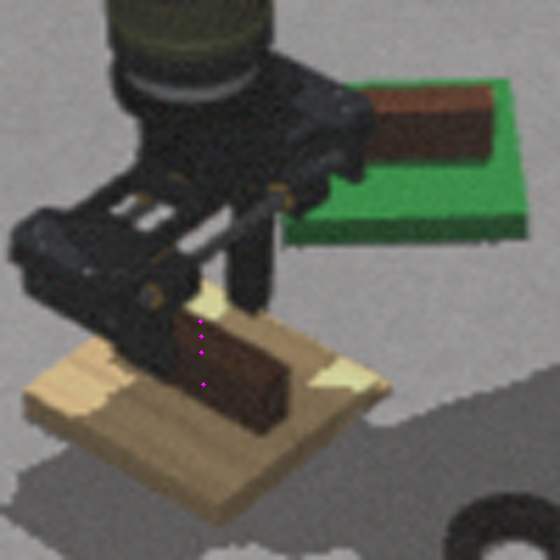

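The open jaws now straddle the rail, with the tips at crop (165,380) and (250,312). Their midpoint is about 8 mm above the TCP, so z≈38. I'll go further down gently.

Call:
drive_tool:
  deltas:
    - [[0,0,0],[0.5,0,0],5.5]
    - [[0,0,0],[0.5,0,0],5.5]
    - [[0,0,0],[0.2,0,0],5.5]
    - [[0,0,0],[0,0,0],5.5]

```text
clock: 7.62
tool_pos: [0.6042, -0.1771, 0.0196]
eef_rot: [0.455, 0.542, -0.455, 0.541]
contact_force: [0.1, -0.3, -0.2]
opening: 0.628
```

Call:
drive_tool:
  deltas:
    - [[0,0,0],[0.2,0,0],5.5]
    - [[0,0,0],[0.1,0,0],5.5]
    - [[0,0,0],[0,0,0],5.5]

```text
clock: 7.87
tool_pos: [0.6045, -0.1772, 0.0171]
eef_rot: [0.455, 0.541, -0.455, 0.541]
contact_force: [-0.7, -0.5, -0.6]
opening: 0.624
```

Call:
drive_tool:
  deltas:
    - [[0,0,0],[0,0,0],3]
    - [[0,0,0],[0,0,0],2]
    - [[0,0,0],[0,0,0],1]
    - [[0,0,0],[0,0,0],1]
    - [[0,0,0],[0,0,0],1]
    - [[0,0,0],[0,0,0],1]
    - [[0,0,0],[0,0,0],1]
    - [[0,0,0],[0,0,0],1]
  force: 40

```text
clock: 8.53
tool_pos: [0.6049, -0.1772, 0.0173]
eef_rot: [0.455, 0.541, -0.455, 0.541]
contact_force: [1.1, 0.5, 0.1]
opening: 0.246
```

Call:
drive_tool:
  deltas:
    - [[0,0,0],[-0.3,0,0],1]
    - [[0,0,0],[-0.6,0,0],1]
    - [[0,0,0],[-1,0,0],1]
    - [[0,0,0],[-1,0,0],1]
    - [[0,0,0],[-1,0,0],1]
    - [[0,0,0],[0,0,0],1]
    - [[0,0,0],[0,0,0],1]

```text
clock: 9.12
tool_pos: [0.6053, -0.1775, 0.0574]
eef_rot: [0.455, 0.54, -0.455, 0.542]
contact_force: [-0.7, -0.8, -4.2]
opening: 0.246
```

Run:
```python
from h import *
show()
```

```text
t 9.12 pos [ 605.3 -177.5   57.4] F [-0.7 -0.8 -4.2] M [-0.    0.03 -0.03] op 0.246
toolx [ 2.1e-03 -5.0e-04 -1.0e+00] tooly [0.9852 0.1714 0.002 ]
```

I have the board: the opening is 21.7 mm and the weight is about 4.2 N. I'll lift, yaw it to the tray and carry it over, well above the tape.

Call:
drive_tool:
  deltas:
    - [[4.6,0,0],[-2.3,0,0],1]
    - [[4.6,0,0],[-2.3,0,0],1]
    - [[0,0,0],[0,0.1,-1.2],1]
    - [[0,0,0],[0,0.2,-2.4],1]
    - [[0,0,0],[0,0.22,-3.2],1]
    - [[0,0,0],[0,0.22,-3.5],1]
    - [[0,0,0],[0,0.22,-3.5],1]
    - [[0,0,0],[0,0.22,-3.5],1]
    - [[0,0,0],[0,0.22,-3.5],1]
    - [[0,0,0],[0,0.22,-3.5],1]
    - [[0,0,0],[0,0.22,-3.5],1]
    - [[0,0,0],[0,0.22,-3.2],1]

```text
clock: 10.12
tool_pos: [0.62, 0.1368, 0.1008]
eef_rot: [0.496, 0.505, -0.496, 0.503]
contact_force: [0.3, 0.2, -4.2]
opening: 0.247
```

Call:
drive_tool:
  deltas:
    - [[0,0,0],[0,0.2,-2.0],1]
    - [[0,0,0],[0,0.1,-1.15],1]
    - [[0,0,5],[0,0,0],1]
    - [[0,0,5],[0,0,0],1]
    - [[0,0,5],[0,0,0],1]
    - [[0,0,5],[0,0,0],1]
    - [[0,0,0],[0,0,0],1]
    - [[0,0,0],[0,0,0],1]

```text
clock: 10.78
tool_pos: [0.6213, 0.1639, 0.1007]
eef_rot: [0.575, 0.411, -0.404, 0.581]
contact_force: [1.6, 0.6, -3.8]
opening: 0.242
```

```bash
cat > go.py <<'E'
from h import *
MX,YC,PSI=551.,168.5,np.radians(.7)   # mouth x, tray centre y at x=562, yaw
ZT=17.3                                # TCP above board underside
def target(th,hx,hz,mx=MX,dy=0):
    c,s=np.cos(np.radians(th)),np.sin(np.radians(th))
    x=hx+61*c-ZT*s; z=12+hz+61*s+ZT*c
    return np.array([mx+x*np.cos(PSI), YC+.0122*(mx+x-562)+dy, z]), R.from_euler("z",PSI)*R.from_euler("y",-np.radians(th))*R.from_matrix(np.array([[0,1,0],[0,0,-1],[-1,0,0]]))
def delta(th,hx,hz,frm=None,**k):
    st=r.get_state(); p,q=(st["tool_pos"]*1000,R.from_quat(st["eef_rot"])) if frm is None else frm
    P,Q=target(th,hx,hz,**k)
    return np.degrees((q.inv()*Q).as_rotvec()).round(2),(q.inv().apply(P-p)/10).round(3)
def where(mx=MX):
    st,M=show(); th=np.degrees(np.arctan2(M[2,1],M[0,1])); c,s=np.cos(np.radians(th)),np.sin(np.radians(th)); p=st["tool_pos"]*1000
    print("th",th.round(2),"yaw",np.degrees(np.arctan2(-M[0,2]*-1,-M[1,2])).round(2),"hx",(p[0]-mx-61*c+ZT*s).round(2),"hz",(p[2]-12-61*s-ZT*c).round(2),"y-yc",(p[1]-YC-.0122*(p[0]-562)).round(2))
E
python3 - <<'E'
from go import *
from plan import clear
where(); print(delta(20,21.5,30))
t=np.load("pics/scene0.npy",allow_pickle=True).item()
c=lambda x,y:((x+.5)/4.8-.5+325,(y+.5)/4.8-.5+235)
for n,u,z in (("lip",[c(218,135),c(398,270)],.029),("back",[c(352,43),c(530,175)],.029),("batF",[c(27,282),c(203,432)],.012),("batN",[c(78,243),c(254,388)],.012),("rimtop",[c(193,167),c(370,299)],.016)):
    print(n,(onz(t,u,z)*1000).round(1).tolist())
s=snap("top"); t=snap("scene")
a=cv2.resize(s["color"][200:310,205:315],(400,400),interpolation=2); b=cv2.resize(t["color"][215:335,325:445],(400,400),interpolation=2)
cv2.imwrite("pics/c6.png",np.hstack([a,b])[:,:,::-1])
prev=None
for th in (20,18,16,14,12,10,8,6,4,2,0):
    cs,sn=np.cos(np.radians(th)),np.sin(np.radians(th))
    b=max((clear(th,hx+61*cs,hz+61*sn),hx,hz) for hx in np.arange(0,12,.25) for hz in np.arange(.2,4.6,.2) if prev is None or (abs(hx-prev[1])<2.1 and abs(hz-prev[2])<.7 and hx<=prev[1]))
    prev=b; print(th,np.round(b,2))
E
```

```text
t 10.78 pos [621.3 163.9 100.7] F [ 1.6  0.6 -3.8] M [-0.06  0.56 -0.01] op 0.242
toolx [ 0.3369  0.0025 -0.9415] tooly [0.9414 0.0131 0.3369]
th 19.69 yaw 0.75 hx 18.7 hz 51.82 y-yc -5.32
(array([0.09, 0.09, 0.31]), array([ 2.117, -0.475, -0.536]))
lip [[552.8, 106.0, 29.0], [550.1, 234.4, 29.0]]
back [[446.3, 102.6, 29.0], [447.6, 233.1, 29.0]]
batF [[689.8, 107.3, 12.0], [689.0, 236.5, 12.0]]
batN [[651.5, 104.2, 12.0], [650.2, 232.9, 12.0]]
rimtop [[570.2, 105.9, 16.0], [566.0, 231.7, 16.0]]
20 [0.87 9.5  4.4 ]
18 [0.82 8.25 4.  ]
16 [0.69 7.25 3.6 ]
14 [0.52 5.75 3.2 ]
12 [0.36 3.75 2.8 ]
10 [0.18 3.25 2.8 ]
8 [0.23 2.25 2.4 ]
6 [0.45 2.   2.2 ]
4 [0.7  1.75 1.8 ]
2 [0.96 1.5  1.4 ]
0 [1.2  1.25 1.2 ]
```

View pics/c6.png

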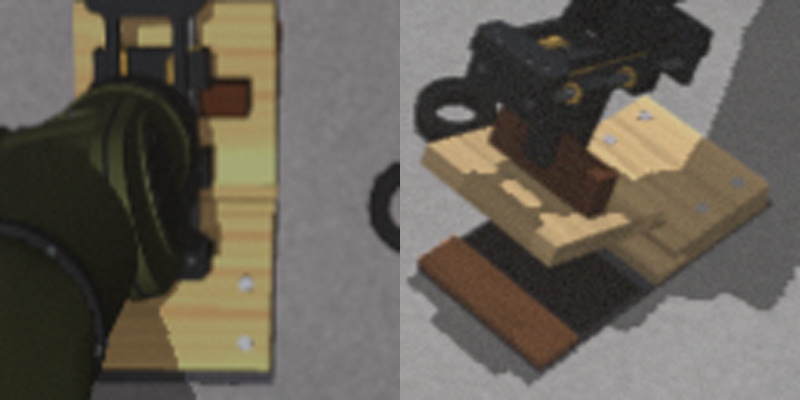

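The board is gripped squarely at about a 20° slant over the tray: right board edge at top-crop x≈278, lip under it at row ≈198. I'll lower to just above the rim, shifting y by 5 mm, then measure the y alignment.

Call:
drive_tool:
  deltas:
    - [[0,0,0.3],[0.6,-0.16,-0.09],1]
    - [[0,0,0],[0.6,-0.17,-0.09],1]
    - [[0,0,0],[0.6,-0.17,-0.09],1]
    - [[0,0,0],[0.6,-0.17,-0.09],1]
    - [[0,0,0],[0.6,-0.17,-0.09],1]
    - [[0,0,0],[0.6,-0.17,-0.09],1]
    - [[0,0,0],[0,0,0],1]
    - [[0,0,0],[0,0,0],1]

```text
clock: 11.55
tool_pos: [0.634, 0.1724, 0.0712]
eef_rot: [0.574, 0.41, -0.406, 0.581]
contact_force: [-0.2, -0.3, -3.7]
opening: 0.246
```

Run:
```python
from go import *
where()
s=snap("top"); t=snap("scene")
np.save("pics/top7.npy",s,allow_pickle=True);np.save("pics/scene7.npy",t,allow_pickle=True)
a=cv2.resize(s["color"][195:310,250:300],(260,598),interpolation=2); b=cv2.resize(t["color"][225:335,325:443],(536,500),interpolation=2)
im=np.zeros((598,796,3),np.uint8); im[:,:260]=a; im[:500,260:]=b
cv2.imwrite("pics/c7.png",im[:,:,::-1])
```

```text
t 11.55 pos [634.  172.4  71.2] F [-0.2 -0.3 -3.7] M [-0.02  0.63  0.  ] op 0.246
toolx [ 3.334e-01 -9.000e-04 -9.428e-01] tooly [0.9427 0.0104 0.3334]
th 19.47 yaw 0.54 hx 31.3 hz 22.6 y-yc 3.04
```

View pics/c7.png

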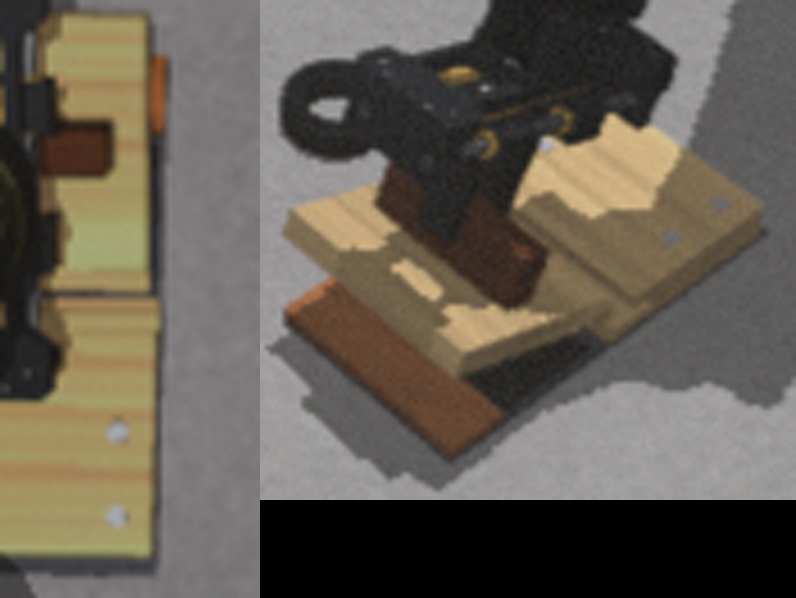

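Top view: the board's right edge is at crop x≈148–150 and the deck's right edge at ≈158. Scene view: the board's far corners are at (287,212) and (460,370), and the tongue points at the groove. I'll compute the relative y.

Run:
```python
from go import *
s=np.load("pics/top7.npy",allow_pickle=True).item();t=np.load("pics/scene7.npy",allow_pickle=True).item()
c=lambda x,y:((x+.5)/5.2-.5+250,(y+.5)/5.2-.5+195)
d=lambda x,y:((x-260+.5)/4.54-.5+325,(y+.5)/4.54-.5+225)
hz=dict
print("top board R far, near",(onz(s,[c(148,16),c(150,268),c(151,290)],[.0909,.0506,.0395])*1000).round(1).tolist())
print("top deck R",(onz(s,[c(159,300),c(154,553)],.029)*1000).round(1).tolist())
print("top batten R far/near",(onz(s,[c(165,57),c(164,131)],.012)*1000).round(1).tolist())
print("scene board far top L/R corners",(onz(t,[d(460,352),d(288,212)],.0909)*1000).round(1).tolist(), "bottom",(onz(t,[d(461,373),d(287,236)],.0746)*1000).round(1).tolist())
print("scene deck lip L, back L",(onz(t,[d(638,298),d(762,209)],.029)*1000).round(1).tolist())
print("scene bat far L,R",(onz(t,[d(452,448),d(286,313)],.012)*1000).round(1).tolist())
# edge detection of right sides, top view subpixel: grey bench vs wood saturation
hs=cv2.cvtColor(s["color"],cv2.COLOR_RGB2HSV)[:,:,1].astype(int)
for v,z in ((205,.085),(215,.074),(225,.066),(235,.057),(243,.051),(257,.029),(265,.029),(275,.029),(285,.029),(295,.029)):
    u=270+np.where(hs[v,270:290]>60)[0].max(); print(v,u,(onz(s,[(u+.5,v)],z)*1000).round(1).tolist())
```

```text
top board R far, near [[689.5, 106.4, 90.9], [578.5, 105.1, 50.6], [569.7, 105.3, 39.5]]
top deck R [[566.5, 102.3, 29.0], [447.0, 100.8, 29.0]]
top batten R far/near [[688.2, 105.0, 12.0], [651.5, 104.2, 12.0]]
scene board far top L/R corners [[689.1, 235.0, 90.9], [690.6, 107.1, 90.9]] bottom [[687.7, 235.9, 74.6], [691.9, 108.5, 74.6]]
scene deck lip L, back L [[548.0, 233.6, 29.0], [446.1, 232.4, 29.0]]
scene bat far L,R [[686.2, 233.7, 12.0], [690.1, 108.0, 12.0]]
205 280 [[673.0, 100.5, 85.0]]
215 281 [[650.9, 98.2, 74.0]]
225 278 [[627.8, 105.3, 66.0]]
235 278 [[604.8, 105.3, 57.0]]
243 278 [[586.2, 105.2, 51.0]]
257 280 [[554.8, 101.1, 29.0]]
265 279 [[535.0, 102.9, 29.0]]
275 279 [[510.4, 102.1, 29.0]]
285 279 [[485.9, 101.3, 29.0]]
295 279 [[461.5, 100.5, 29.0]]
```

```bash
python3 -c "
from go import *
print(delta(20,22,12,dy=1.0)); print(target(20,22,12)[1].as_matrix()[:,1])"
```

```text
(array([-0.04,  0.29,  0.52]), array([ 0.683, -1.232,  0.187]))
[0.93962249 0.01148023 0.34202014]
```

Call:
drive_tool:
  deltas:
    - [[0,0,0.5],[0.23,-0.41,0.06],1]
    - [[0,0,0],[0.23,-0.41,0.06],1]
    - [[0,0,0],[0.22,-0.41,0.06],1]
    - [[0,0,0],[0,0,0],1]
    - [[0,0,0],[0,0,0],1]

```text
clock: 12.07
tool_pos: [0.6286, 0.1726, 0.066]
eef_rot: [0.574, 0.41, -0.409, 0.579]
contact_force: [-0.4, -0.4, -3.2]
opening: 0.244
```

```bash
python3 -c "
from go import *
where();print(delta(20,22,12,dy=1.0))"
```

```text
t 12.07 pos [628.6 172.6  66. ] F [-0.4 -0.4 -3.2] M [-0.11  0.66 -0.03] op 0.244
toolx [ 0.3284 -0.0036 -0.9445] tooly [0.9445 0.0064 0.3284]
th 19.17 yaw 0.28 hx 25.68 hz 17.67 y-yc 3.31
(array([-0.29,  0.44,  0.83]), array([ 0.327, -0.562,  0.231]))
```

Call:
drive_tool:
  deltas:
    - [[0,0,0],[0,0,0],1]
    - [[0,0,0],[0,0,0],1]
    - [[0,0,0],[0,0,0],1]
    - [[0,0,0],[0,0,0],1]

```text
clock: 12.4
tool_pos: [0.6285, 0.1726, 0.0659]
eef_rot: [0.573, 0.411, -0.409, 0.58]
contact_force: [0.1, 0.1, -3.7]
opening: 0.247
```

```bash
python3 -c "
from go import *
where();print(r.get_state()['q'],r.get_state()['joint_torque'])"
```

```text
t 12.4 pos [628.5 172.6  65.9] F [ 0.1  0.1 -3.7] M [-0.06  0.68 -0.02] op 0.247
toolx [ 0.3282 -0.0037 -0.9446] tooly [0.9446 0.01   0.3281]
th 19.16 yaw 0.47 hx 25.58 hz 17.58 y-yc 3.27
[-0.54292839  0.87828893  0.22809602  1.94645889 -0.99959545  0.04329016
  0.58011035] [ 1.30195779e-02 -5.43269634e+01  5.59406295e+00 -8.27756435e+00
 -6.19464833e-02 -1.37552060e+00 -3.74669919e-02]
```

The wrist is at its limits (q5≈-1, q6≈0.04), so a 20° slant isn't quite reachable here. The planner has 16–17° clear as well, so I'll ease off to 17° and retarget.

Call:
drive_tool:
  deltas:
    - [[0,0,-1.2],[0,0,0.05],1]
    - [[0,0,-1.2],[0,-0.1,0.05],1]
    - [[0,0,0],[0.1,-0.15,0.05],1]
    - [[0,0,0],[0.1,-0.15,0.05],1]
    - [[0,0,0],[0,0,0],1]
    - [[0,0,0],[0,0,0],1]

```text
clock: 12.9
tool_pos: [0.6246, 0.1705, 0.0625]
eef_rot: [0.564, 0.423, -0.421, 0.571]
contact_force: [0.4, 0.8, -4.2]
opening: 0.248
```

```bash
python3 -c "
from go import *
where();print(delta(17,22,12,dy=1.0));print(r.get_state()['q'].round(3))"
```

```text
t 12.9 pos [624.6 170.5  62.5] F [ 0.4  0.8 -4.2] M [-0.07  0.52  0.02] op 0.248
toolx [ 0.2874 -0.004  -0.9578] tooly [0.9578 0.0104 0.2874]
th 16.7 yaw 0.5 hx 20.13 hz 16.36 y-yc 1.2
(array([-0.08,  0.43,  0.3 ]), array([0.44 , 0.044, 0.016]))
[-0.576  0.894  0.307  1.922 -0.988  0.142  0.565]
```

Call:
drive_tool:
  deltas:
    - [[0,0.2,0],[0.2,-0.06,0.01],1]
    - [[0,0.2,0],[0.21,-0.07,0.01],1]
    - [[0,0,0],[-0.04,-0.14,0],1]
    - [[0,0,0],[-0.04,-0.14,0],1]
    - [[0,0,0],[0,0,0],1]

```text
clock: 13.32
tool_pos: [0.6217, 0.1701, 0.0583]
eef_rot: [0.565, 0.425, -0.419, 0.57]
contact_force: [-0.3, 0.9, -3.6]
opening: 0.246
```

```bash
python3 -c "
from go import *
where();print(r.get_state()['q'].round(3))"
```

```text
t 13.32 pos [621.7 170.1  58.3] F [-0.3  0.9 -3.6] M [-0.04  0.56  0.04] op 0.246
toolx [ 0.2873  0.0029 -0.9578] tooly [0.9578 0.0105 0.2873]
th 16.7 yaw 0.62 hx 17.23 hz 12.18 y-yc 0.9
[-0.55   0.893  0.265  1.932 -0.988  0.112  0.574]
```

Call:
drive_tool:
  deltas:
    - [[0,0,0],[-0.023,-0.077,0],1]
    - [[0,0,0],[-0.023,-0.077,0],1]
    - [[0,0,0],[-0.023,-0.077,0],1]
    - [[0,0,0],[0,0,0],1]

```text
clock: 13.65
tool_pos: [0.6196, 0.1703, 0.0584]
eef_rot: [0.565, 0.425, -0.419, 0.57]
contact_force: [0.3, -0.1, -4.4]
opening: 0.245
```

Call:
drive_tool:
  deltas:
    - [[0,0,0],[-0.023,-0.077,0],1]
    - [[0,0,0],[0,0,0],1]

```text
clock: 13.82
tool_pos: [0.6188, 0.1702, 0.0584]
eef_rot: [0.565, 0.425, -0.419, 0.57]
contact_force: [-0.1, -0.9, -4.1]
opening: 0.244
```

Call:
drive_tool:
  deltas:
    - [[0,0,0],[-0.023,-0.077,0],1]
    - [[0,0,0],[0,0,0],1]

```text
clock: 13.98
tool_pos: [0.6182, 0.1702, 0.0585]
eef_rot: [0.565, 0.425, -0.419, 0.57]
contact_force: [0.9, -0.9, -4.8]
opening: 0.247
```

Call:
drive_tool:
  deltas:
    - [[0,0,0],[-0.023,-0.077,0],1]
    - [[0,0,0],[0,0,0],1]

```text
clock: 14.15
tool_pos: [0.618, 0.1702, 0.0587]
eef_rot: [0.565, 0.424, -0.418, 0.57]
contact_force: [2.1, 1.1, -4.0]
opening: 0.246
```

Call:
drive_tool:
  deltas:
    - [[0,0,0],[-0.023,-0.077,0],1]
    - [[0,0,0],[0,0,0],1]

```text
clock: 14.32
tool_pos: [0.6178, 0.1702, 0.0589]
eef_rot: [0.565, 0.424, -0.418, 0.57]
contact_force: [2.7, -0.1, -4.0]
opening: 0.244
```

Call:
drive_tool:
  deltas:
    - [[0,0,0],[-0.023,-0.077,0],1]
    - [[0,0,0],[0,0,0],1]

```text
clock: 14.48
tool_pos: [0.6177, 0.1702, 0.0591]
eef_rot: [0.566, 0.424, -0.418, 0.571]
contact_force: [5.3, 0.3, -5.9]
opening: 0.246
```

Contact with the lip face shows at x≈618.1, which puts the mouth at x≈551.1 and agrees with the sighted 551. I'll back off and then go down past the lip.

Call:
drive_tool:
  deltas:
    - [[0,0,0],[0.05,0.15,0],1]
    - [[0,0,0],[0.05,0.15,0],1]
    - [[0,0,0],[0,0,0],1]

```text
clock: 14.73
tool_pos: [0.6182, 0.1702, 0.058]
eef_rot: [0.565, 0.425, -0.419, 0.57]
contact_force: [1.2, 0.5, -2.7]
opening: 0.245
```

```bash
sed -i 's/MX,YC,PSI=551\.,/MX,YC,PSI=551.1,/' go.py; python3 -c "
from go import *
where()
for a in ((16.7,14,6.2),(16.7,11,5),(16.7,8.5,4)): print(a,delta(*a,dy=.9))
import plan
for a in ((16.7,14.3,9),(16.7,14,6.2),(16.7,12.5,5.4),(16.7,11,5),(16.7,9.5,4.4),(16.7,8,3.8),(15,6.5,3.4),(14,5.75,3.2),(13,4.75,3),(12,4,2.8)):
  c,s=np.cos(np.radians(a[0])),np.sin(np.radians(a[0])); print(a,round(plan.clear(a[0],a[1]+61*c,a[2]+61*s),2))
"
```

```text
t 14.73 pos [618.2 170.2  58. ] F [ 1.2  0.5 -2.7] M [-0.05  0.27 -0.01] op 0.245
toolx [ 0.2865  0.0028 -0.9581] tooly [0.958  0.0109 0.2865]
th 16.65 yaw 0.64 hx 13.64 hz 11.92 y-yc 1.01
(16.7, 14, 6.2) (array([-0.05,  0.04,  0.05]), array([ 0.552, -0.131,  0.011]))
(16.7, 11, 5) (array([-0.05,  0.04,  0.05]), array([ 0.582, -0.453,  0.011]))
(16.7, 8.5, 4) (array([-0.05,  0.04,  0.05]), array([ 0.606, -0.721,  0.011]))
(16.7, 14.3, 9) 0.78
(16.7, 14, 6.2) 1.23
(16.7, 12.5, 5.4) 0.74
(16.7, 11, 5) 0.51
(16.7, 9.5, 4.4) 0.64
(16.7, 8, 3.8) 0.67
(15, 6.5, 3.4) 0.59
(14, 5.75, 3.2) 0.52
(13, 4.75, 3) 0.46
(12, 4, 2.8) 0.31
```

Call:
drive_tool:
  deltas:
    - [[0,0,0],[0.02,0.07,0],1]
    - [[0,0,0],[0.18,-0.055,0],1]
    - [[0,0,0],[0.18,-0.055,0],1]
    - [[0,0,0],[0.18,-0.055,0],1]
    - [[0,0,0],[0,0,0],1]
    - [[0,0,0],[0,0,0],1]

```text
clock: 15.23
tool_pos: [0.6193, 0.1701, 0.0523]
eef_rot: [0.565, 0.425, -0.419, 0.57]
contact_force: [0.1, 0.5, -4.2]
opening: 0.246
```

```bash
python3 -c "
from go import *
where()
for a in ((16.7,12.5,5.4),(16.7,9.5,4.4),(16.7,8,3.8)): print(a,delta(*a,dy=.9))
"
```

```text
t 15.23 pos [619.3 170.1  52.3] F [ 0.1  0.5 -4.2] M [-0.12  0.59 -0.01] op 0.246
toolx [ 0.2872  0.0027 -0.9579] tooly [0.9578 0.0107 0.2872]
th 16.69 yaw 0.63 hx 14.69 hz 6.23 y-yc 0.93
(16.7, 12.5, 5.4) (array([-0.06,  0.05,  0.01]), array([ 0.016, -0.235,  0.004]))
(16.7, 9.5, 4.4) (array([-0.06,  0.05,  0.01]), array([ 0.025, -0.551,  0.004]))
(16.7, 8, 3.8) (array([-0.06,  0.05,  0.01]), array([ 0.04 , -0.712,  0.004]))
```

Call:
drive_tool:
  deltas:
    - [[0,0,0],[0.005,-0.11,0],1]
    - [[0,0,0],[0.005,-0.11,0],1]
    - [[0,0,0],[0.005,-0.11,0],1]
    - [[0,0,0],[0.005,-0.11,0],1]
    - [[0,0,0],[0.005,-0.11,0],1]
    - [[0,0,0],[0,0,0],1]

```text
clock: 15.73
tool_pos: [0.6141, 0.1702, 0.0507]
eef_rot: [0.565, 0.425, -0.419, 0.57]
contact_force: [-0.0, 0.8, -3.5]
opening: 0.246
```

```bash
python3 -c "
from go import *
where()
for a in ((16.7,8,3.8),(15,6.5,3.4),(13,4.75,3)): print(a,delta(*a,dy=.9))
# nominal row-to-row path
seq=[(16.7,9.5,4.4),(15,6.5,3.4),(14,5.75,3.2),(13,4.75,3),(12,4,2.8),(10,3.25,2.6),(8,2.4,2.4),(6,2,2.2),(4,1.75,1.8),(2,1.5,1.4),(0,1.25,1.0),(0,1.2,.2)]
for a,b in zip(seq,seq[1:]): print(b,delta(*b,frm=(lambda P:(P[0],P[1]))(target(*a))))
"
```

```text
t 15.73 pos [614.1 170.2  50.7] F [-0.   0.8 -3.5] M [-0.02  0.67  0.03] op 0.246
toolx [ 0.2876  0.0028 -0.9578] tooly [0.9577 0.0107 0.2876]
th 16.71 yaw 0.63 hx 9.5 hz 4.64 y-yc 1.02
(16.7, 8, 3.8) (array([-0.06,  0.04, -0.01]), array([ 0.038, -0.168,  0.012]))
(15, 6.5, 3.4) (array([-0.06,  0.04, -1.71]), array([ 0.215, -0.275,  0.012]))
(13, 4.75, 3) (array([-0.06,  0.04, -3.71]), array([ 0.419, -0.404,  0.012]))
(15, 6.5, 3.4) (array([ 0. ,  0. , -1.7]), array([ 0.191, -0.267, -0.   ]))
(14, 5.75, 3.2) (array([-0., -0., -1.]), array([ 0.107, -0.048, -0.   ]))
(13, 4.75, 3) (array([ 0.,  0., -1.]), array([ 0.102, -0.073, -0.   ]))
(12, 4, 2.8) (array([-0., -0., -1.]), array([ 0.109, -0.048, -0.   ]))
(10, 3.25, 2.6) (array([ 0.,  0., -2.]), array([ 0.218, -0.021,  0.   ]))
(8, 2.4, 2.4) (array([-0.,  0., -2.]), array([ 0.219, -0.031,  0.   ]))
(6, 2, 2.2) (array([ 0., -0., -2.]), array([0.228, 0.014, 0.   ]))
(4, 1.75, 1.8) (array([ 0.,  0., -2.]), array([0.251, 0.028, 0.   ]))
(2, 1.5, 1.4) (array([ 0., -0., -2.]), array([0.252, 0.029, 0.   ]))
(0, 1.25, 1.0) (array([ 0.,  0., -2.]), array([0.253, 0.03 , 0.   ]))
(0, 1.2, 0.2) (array([0., 0., 0.]), array([ 0.08 , -0.005, -0.   ]))
```

The tongue is entering without contact. I'll continue along the computed path.

Call:
drive_tool:
  deltas:
    - [[0,0,0],[0.02,-0.085,0],1]
    - [[0,0,0],[0.02,-0.085,0],1]
    - [[0,0,-0.85],[0.09,-0.055,0],1]
    - [[0,0,-0.85],[0.09,-0.055,0],1]
    - [[0,0,-1],[0.107,-0.05,0],1]
    - [[0,0,0],[0,0,0],1]
    - [[0,0,0],[0,0,0],1]

```text
clock: 16.32
tool_pos: [0.6124, 0.1704, 0.0469]
eef_rot: [0.555, 0.438, -0.432, 0.56]
contact_force: [-0.6, 0.6, -2.3]
opening: 0.245
```

```bash
python3 -c "
from go import *
where()
for a in ((13,4.75,3),(12,4,2.8)): print(a,delta(*a,dy=.9))
"
```

```text
t 16.32 pos [612.4 170.4  46.9] F [-0.6  0.6 -2.3] M [-0.01  0.49  0.02] op 0.245
toolx [ 0.2435  0.0021 -0.9699] tooly [0.9698 0.0114 0.2435]
th 14.09 yaw 0.66 hx 6.32 hz 3.22 y-yc 1.26
(13, 4.75, 3) (array([-0.03,  0.05, -1.09]), array([ 0.099, -0.127,  0.036]))
(12, 4, 2.8) (array([-0.03,  0.05, -2.09]), array([ 0.208, -0.177,  0.036]))
```

Call:
drive_tool:
  deltas:
    - [[0,0,0],[0,-0.05,0.02],1]
    - [[0,0,-1],[0.1,-0.075,0.01],1]
    - [[0,0,-1],[0.105,-0.05,0],1]
    - [[0,0,0],[0,0,0],1]
    - [[0,0,0],[0,0,0],1]

```text
clock: 16.73
tool_pos: [0.6111, 0.1698, 0.0445]
eef_rot: [0.547, 0.447, -0.442, 0.553]
contact_force: [-0.6, 1.0, -1.0]
opening: 0.249
```

```bash
python3 -c "
from go import *
where()
for a in ((12,4,2.8),(10,3.25,2.6)): print(a,delta(*a,dy=.9))
"
```

```text
t 16.73 pos [611.1 169.8  44.5] F [-0.6  1.  -1. ] M [-0.04  0.5   0.03] op 0.249
toolx [ 0.2095  0.0018 -0.9778] tooly [0.9777 0.011  0.2095]
th 12.09 yaw 0.64 hx 3.94 hz 2.83 y-yc 0.72
(12, 4, 2.8) (array([-0.06,  0.04, -0.09]), array([ 0.014,  0.008, -0.018]))
(10, 3.25, 2.6) (array([-0.06,  0.04, -2.09]), array([ 0.232, -0.013, -0.019]))
```

Call:
drive_tool:
  deltas:
    - [[0,0,-1],[0.11,-0.01,0],1]
    - [[0,0,-1],[0.11,-0.01,0],1]
    - [[0,0,0],[0,0,0],1]
    - [[0,0,0],[0,0,0],1]

```text
clock: 17.07
tool_pos: [0.6117, 0.1698, 0.0427]
eef_rot: [0.54, 0.457, -0.451, 0.545]
contact_force: [0.4, -0.3, 1.6]
opening: 0.246
```

```bash
python3 -c "
from go import *
where()
for a in ((8,2.4,2.4),(6,2,2.2)): print(a,delta(*a,dy=.9))
"
```

```text
t 17.07 pos [611.7 169.8  42.7] F [ 0.4 -0.3  1.6] M [-0.02  0.38 -0.06] op 0.246
toolx [ 0.1762  0.0015 -0.9843] tooly [0.9843 0.0108 0.1763]
th 10.15 yaw 0.63 hx 3.61 hz 2.89 y-yc 0.64
(8, 2.4, 2.4) (array([-0.07,  0.03, -2.15]), array([ 0.258, -0.067, -0.026]))
(6, 2, 2.2) (array([-0.07,  0.03, -4.15]), array([ 0.486, -0.062, -0.026]))
```

Call:
drive_tool:
  deltas:
    - [[0,0,-1],[0.11,-0.06,0],1]
    - [[0,0,-1],[0.11,-0.04,0],1]
    - [[0,0,0],[0,0,0],1]
    - [[0,0,0],[0,0,0],1]

```text
clock: 17.4
tool_pos: [0.6115, 0.17, 0.04]
eef_rot: [0.532, 0.466, -0.46, 0.537]
contact_force: [3.1, 0.9, -2.5]
opening: 0.245
```

```bash
python3 -c "
from go import *
where()
for a in ((8,2.4,2.4),(6,2,2.2)): print(a,delta(*a,dy=.9))
"
```

```text
t 17.4 pos [611.5 170.   40. ] F [ 3.1  0.9 -2.5] M [-0.01 -0.35  0.01] op 0.245
toolx [ 0.1426  0.0011 -0.9898] tooly [0.9897 0.0112 0.1426]
th 8.2 yaw 0.64 hx 2.52 hz 2.18 y-yc 0.86
(8, 2.4, 2.4) (array([-0.05,  0.04, -0.2 ]), array([-0.002, -0.003, -0.004]))
(6, 2, 2.2) (array([-0.05,  0.04, -2.2 ]), array([ 0.226,  0.01 , -0.004]))
```

Call:
drive_tool:
  deltas:
    - [[0,0,-1],[0.112,0.005,0],1]
    - [[0,0,-1],[0.112,0.005,0],1]
    - [[0,0,0],[0,0,0],1]
    - [[0,0,0],[0,0,0],1]

```text
clock: 17.73
tool_pos: [0.6119, 0.17, 0.0378]
eef_rot: [0.524, 0.475, -0.469, 0.529]
contact_force: [4.6, -0.2, -3.1]
opening: 0.246
```

```bash
python3 -c "
from go import *
where()
for a in ((6,2,2.2),(4,1.75,1.8)): print(a,delta(*a,dy=.9))
"
```

```text
t 17.73 pos [611.9 170.   37.8] F [ 4.6 -0.2 -3.1] M [ 0.08 -0.56  0.04] op 0.246
toolx [ 1.079e-01  8.000e-04 -9.942e-01] tooly [0.9941 0.0112 0.1079]
th 6.19 yaw 0.64 hx 1.97 hz 2.01 y-yc 0.92
(6, 2, 2.2) (array([-0.05,  0.03, -0.19]), array([0.001, 0.01 , 0.002]))
(4, 1.75, 1.8) (array([-0.05,  0.03, -2.19]), array([0.253, 0.037, 0.002]))
```

Call:
drive_tool:
  deltas:
    - [[0,0,-1],[0.12,0.06,0],1]
    - [[0,0,-1],[0.12,0.05,0],1]
    - [[0,0,0],[0,0,0],1]
    - [[0,0,0],[0,0,0],1]

```text
clock: 18.07
tool_pos: [0.6122, 0.1699, 0.0352]
eef_rot: [0.515, 0.485, -0.479, 0.52]
contact_force: [2.1, 0.8, -3.5]
opening: 0.245
```

```bash
python3 -c "
from go import *
where()
for a in ((4,1.75,1.8),(2,1.5,1.2),(0,1.2,.3)): print(a,delta(*a,dy=.9))
"
```

```text
t 18.07 pos [612.2 169.9  35.2] F [ 2.1  0.8 -3.5] M [ 0.05 -0.36  0.05] op 0.245
toolx [ 7.130e-02  4.000e-04 -9.975e-01] tooly [0.9974 0.0112 0.0713]
th 4.09 yaw 0.64 hx 1.51 hz 1.6 y-yc 0.82
(4, 1.75, 1.8) (array([-0.06,  0.03, -0.09]), array([-0.009,  0.028, -0.008]))
(2, 1.5, 1.2) (array([-0.06,  0.03, -2.09]), array([ 0.263,  0.055, -0.009]))
(0, 1.2, 0.3) (array([-0.06,  0.03, -4.09]), array([ 0.567,  0.067, -0.009]))
```

Call:
drive_tool:
  deltas:
    - [[0,0,-1],[0.13,0.04,0],1]
    - [[0,0,-1],[0.13,0.03,0],1]
    - [[0,0,-1],[0.13,0.02,0],1]
    - [[0,0,0],[0,0,0],1]
    - [[0,0,0],[0,0,0],1]

```text
clock: 18.48
tool_pos: [0.6127, 0.1698, 0.0314]
eef_rot: [0.502, 0.498, -0.493, 0.507]
contact_force: [-0.4, 0.5, -2.5]
opening: 0.251
```

```bash
python3 -c "
from go import *
where()
for a in ((2,1.5,1.2),(0,1.2,.2)): print(a,delta(*a,dy=.9))
"
```

```text
t 18.48 pos [612.7 169.8  31.4] F [-0.4  0.5 -2.5] M [-0.03  0.02 -0.04] op 0.251
toolx [ 1.790e-02 -1.000e-04 -9.998e-01] tooly [0.9998 0.0109 0.0179]
th 1.02 yaw 0.62 hx 0.96 hz 0.97 y-yc 0.71
(2, 1.5, 1.2) (array([-0.08,  0.02,  0.98]), array([-0.125,  0.024, -0.019]))
(0, 1.2, 0.2) (array([-0.08,  0.02, -1.02]), array([ 0.187,  0.052, -0.02 ]))
```

Call:
drive_tool:
  deltas:
    - [[0,0,-0.5],[0.09,0.03,0],1]
    - [[0,0,-0.5],[0.09,0.0,0],1]
    - [[0,0,0],[0.02,0,0],1]
    - [[0,0,0],[0,0,0],1]
    - [[0,0,0],[0,0,0],1]

```text
clock: 18.9
tool_pos: [0.6131, 0.1699, 0.0296]
eef_rot: [0.497, 0.503, -0.497, 0.503]
contact_force: [-1.6, -0.2, 2.0]
opening: 0.248
```

Run:
```python
from go import *
where()
s=snap("top"); t=snap("scene")
np.save("pics/top8.npy",s,allow_pickle=True);np.save("pics/scene8.npy",t,allow_pickle=True)
a=cv2.resize(s["color"][200:310,220:295],(375,550),interpolation=2); b=cv2.resize(t["color"][225:335,325:443],(425,396),interpolation=2)
im=np.zeros((550,800,3),np.uint8); im[:,:375]=a; im[:396,375:]=b
cv2.imwrite("pics/c8.png",im[:,:,::-1])
```

```text
t 18.9 pos [613.1 169.9  29.6] F [-1.6 -0.2  2. ] M [-0.08  0.83  0.02] op 0.248
toolx [-4.e-04 -3.e-04 -1.e+00] tooly [ 9.999e-01  1.110e-02 -4.000e-04]
th -0.02 yaw 0.64 hx 0.98 hz 0.35 y-yc 0.76
```

View pics/c8.png

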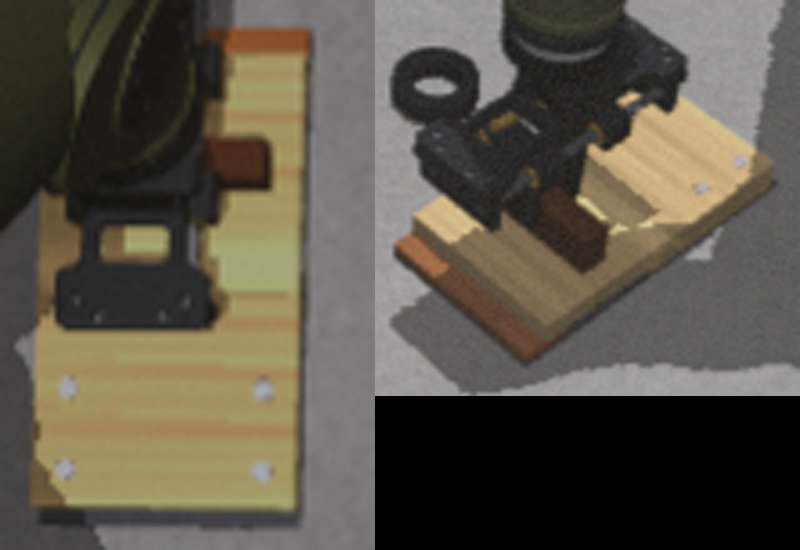

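The board lies flat with the joint line closed at crop row ≈295. Its right edge (x≈306→304) continues the deck's (302→297), and the far end rests on the batten. I'll release and retreat straight up.

Call:
drive_tool:
  deltas:
    - [[0,0,0],[0.02,0,0],1]
    - [[0,0,0],[0,0,0],3]
    - [[0,0,0],[0,0,0],4]
    - [[0,0,0],[0,0,0],5]
    - [[0,0,0],[0,0,0],5.5]
    - [[0,0,0],[0,0,0],5.5]
    - [[0,0,0],[0,0,0],5.5]
    - [[0,0,0],[0,0,0],5.5]
    - [[0,0,0],[0,0,0],5.5]

```text
clock: 19.75
tool_pos: [0.6138, 0.1698, 0.0293]
eef_rot: [0.497, 0.502, -0.497, 0.503]
contact_force: [0.7, -0.4, -0.9]
opening: 0.624
```

Call:
drive_tool:
  deltas:
    - [[0,0,0],[-0.5,0,0],5.5]
    - [[0,0,0],[-1,0,0],5.5]
    - [[0,0,0],[-1.5,0,0],5.5]
    - [[0,0,0],[-2.5,0,0],5.5]
    - [[0,0,0],[-2.5,0,0],5.5]
    - [[0,0,0],[-2.5,0,0],5.5]
    - [[0,0,0],[-2.5,0,0],5.5]
    - [[0,0,0],[-2.5,0,0],5.5]
    - [[0,0,0],[0,0,4],5.5]
    - [[0,0,0],[0,0,4],5.5]
    - [[0,0,0],[0,0,4],5.5]
    - [[0,0,0],[0,0,4],5.5]

```text
clock: 20.75
tool_pos: [0.6154, 0.0084, 0.1858]
eef_rot: [0.497, 0.502, -0.497, 0.504]
contact_force: [-0.0, 0.3, -0.1]
opening: 0.626
```

Call:
drive_tool:
  deltas:
    - [[0,0,0],[0,0,4],5.5]
    - [[0,0,0],[0,0,4],5.5]
    - [[0,0,0],[0,0,4],5.5]
    - [[0,0,0],[0,0,4],5.5]
    - [[0,0,0],[0,0,0],5.5]

```text
clock: 21.17
tool_pos: [0.6152, -0.1629, 0.187]
eef_rot: [0.499, 0.496, -0.503, 0.503]
contact_force: [-0.6, -2.2, 0.5]
opening: 0.628
```

Run:
```python
from go import *
where()
s=snap("top"); t=snap("scene")
np.save("pics/top9.npy",s,allow_pickle=True);np.save("pics/scene9.npy",t,allow_pickle=True)
a=cv2.resize(s["color"][200:310,220:295],(375,550),interpolation=2); b=cv2.resize(t["color"][225:335,325:443],(425,396),interpolation=2)
im=np.zeros((550,800,3),np.uint8); im[:,:375]=a; im[:396,375:]=b
cv2.imwrite("pics/c9.png",im[:,:,::-1])
```

```text
t 21.17 pos [ 615.2 -162.9  187. ] F [-0.6 -2.2  0.5] M [-0.15  0.09  0.05] op 0.628
toolx [ 0.0028 -0.0104 -0.9999] tooly [ 1.     -0.0024  0.0028]
th 0.16 yaw -0.14 hx 3.11 hz 157.57 y-yc -332.01
```

View pics/c9.png

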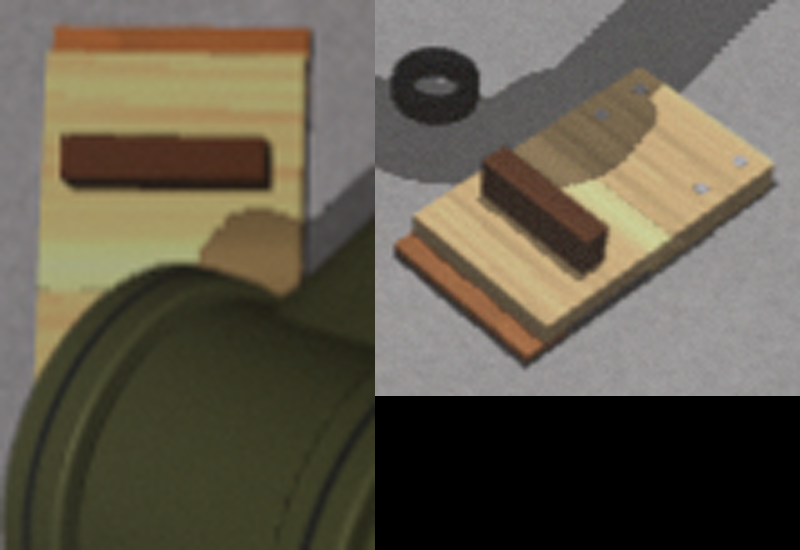

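The released board lies flush with the deck. In the scene crop the near side edge runs straight through (545,332), (660,247) and (772,165) with no step, and the batten strip beyond it is even. I'll hand it in.

Run:
```python
from h import *
t=np.load("pics/scene9.npy",allow_pickle=True).item()
d=lambda x,y:((x-375+.5)/3.6-.5+325,(y+.5)/3.6-.5+225)
print((onz(t,[d(545,328),d(414,218),d(772,165),d(642,68)],.029)*1000).round(1).tolist())
print(r.finish_job())
```

```text
[[672.0, 234.2, 29.0], [672.5, 106.7, 29.0], [446.2, 231.5, 29.0], [444.5, 103.9, 29.0]]
the job is handed in; nothing more can be done
None
```

I picked up the board by its rail and slanted it to about 17°. After feeling for the deck's lip with the tongue, I fed the tongue into the groove and lowered the board flat. I then let go, and the arm is clear of everything. I handed the job in at about 21 s of the 48 allowed.

**Problems along the way**
- **First grasp:** it missed, closing on top of the rail with about 5 N. The real fingertips stood about 8–10 mm behind the TCP, not 11 mm ahead as stated. The board did not move, and the second grasp held.
- **Slant:** the wrist limits stopped me just short of the 20° I first wanted, so I used 16.7°, which is within the 16–25° given.

**Last checks**
- **Deck position:** touch put the groove mouth at x = 551.1 mm, and the camera gave 551.
- **Forces:** contact force while feeding and lowering stayed around 6 N or less at the readings taken.
- **Fit:** before release the board was level to 0.02°. The gap at the lip measured 1.0 mm (1 mm nominal), and the underside read 0.35 mm above nominal.
- **Line-up:** after release the camera shows the board and deck flush. The deck's and board's outer corners lie on straight lines at y ≈ 104 to 107 and 231 to 234, matching the tray's slight turn, so the ends line up to about 1 mm.
- **Disagreement:** before insertion the two cameras differed by 1–2 mm on the board's sideways position, so I used a value in between.

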